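Put the capper's change parts away in their nests

TASK

Put the washed change parts away in the white nests: stand the large round, the small round and the square capping chuck upright, each on the floor of the nest whose rim matches its outline (the square one with its sides parallel to the rim), and pull the filling nozzle up out of its spring clips and lay it centred in the V cradle. Any order will do; leave the two filled bottles standing where they are, and let go of everything.

Things in the scene. Friction and masses are not known exactly. Their poses are not given: they have to be found in the camera images.
- chuck_large_center (a point): Large round brass capping chuck, 56 mm diameter. Loose, 60 mm tall: the straight sides run from the bench up to 46 mm (the last 4 mm may be bevelled), above them a thin drive stub, 22 mm round and then 12 mm square. Point at its centre, 30 mm above its underside; z up. Weighs under 0.5 kg.
- chuck_small_center (a point): Small round brass capping chuck, 34 mm diameter. Loose, 60 mm tall: the straight sides run from the bench up to 46 mm (the last 4 mm may be bevelled), above them a thin drive stub, 22 mm round and then 12 mm square. Point at its centre, 30 mm above its underside; z up. Weighs under 0.5 kg.
- chuck_square_center (a point): Square brass capping chuck, 42 x 42 mm; x and y are square to its sides. Loose, 60 mm tall: the straight sides run from the bench up to 46 mm (the last 4 mm may be bevelled), above them a thin drive stub, 22 mm round and then 12 mm square. Point at its centre, 30 mm above its underside; z up. Weighs under 0.5 kg.
- nozzle: Steel tube, 20 mm diameter, 120 mm long, lying along its x; collar (27 mm diameter) over the last 6 mm at +x. Origin: middle, on the axis. Starts 45 mm above the bench in two upward-open spring clips of a fixed rack (base 60 mm wide, 8 high); clips 36 mm either side of the middle, 12 mm higher than the axis, 62 mm bare tube between. Pulled up level, it resists with about 12 N, then snaps free within 12 mm.
- nest_large: Fixed; white plastic. Origin at the centre of its underside on the bench; z up. The part stands on its floor, 3 mm above the bench, inside a rim whose top is 9 mm above the bench. Round rim, inside diameter 76 mm, outside 88 mm: for the large round chuck.
- nest_small: Fixed; white plastic. Origin at the centre of its underside on the bench; z up. The part stands on its floor, 3 mm above the bench, inside a rim whose top is 9 mm above the bench. Round rim, inside diameter 54 mm, outside 66 mm: for the small round chuck.
- nest_square: Fixed; white plastic. Origin at the centre of its underside on the bench; z up. The part stands on its floor, 3 mm above the bench, inside a rim whose top is 9 mm above the bench. Square rim, inside 62 x 62 mm, outside 74 x 74 mm, x and y square to its sides: for the square chuck, its sides parallel to the rim's.
- nest_nozzle: Fixed white plastic cradle for the nozzle: base plate 110 x 64 mm, 6 mm high, with two 90-degree V supports 34 mm either side of the middle along x (45 mm across, tops 35 mm above the bench), 56 mm free between them. Origin: centre of its underside on the bench; x along the V, z up. The nozzle lies in both Vs, collar at either end, its axis then 30 mm above the bench.
- bottle_a: Bystander: filled clear bottle with a brass-coloured cap and a paper label, 50 mm diameter, 130 mm tall, standing loose between the parts and the nests. Origin at the centre of its underside.
- bottle_b: Bystander: filled clear bottle with a brass-coloured cap and a paper label, 50 mm diameter, 130 mm tall, standing loose between the parts and the nests. Origin at the centre of its underside.
Mind the look-alikes: they are no part of the job. Of the things like the nozzle, leave any that is blue or purple; of the rest the smaller one is meant.

How it is judged:
By the outcome, as a careful person would: the job done as asked, in the order asked, and still so for the second after the job is handed in, with the robot touching nothing.
It also fails if it takes over 115 s, if anything falls off the work surface, if the arm or the gripper's body presses on something with over 40 N, if the wrist force passes 120 N, or if a joint passes its speed limit or range.

ROBOT

A 6-joint arm with a two-finger parallel gripper is mounted at the origin on the work surface. World frame = base frame: x ahead of the robot, y to its left, z up, the work surface at z = 0. Lengths are in m, angles in degrees, forces in N, time in s.
With the tool pointing down it reaches from about 0.375 to 0.9 m from the base axis. Payload 3.1 kg.
Tool frame: the origin (TCP) lies midway between the tips of the shut fingers; the grasp point (between the pads) lies 19 mm behind it; z points along the fingers, y is the line along which they close (so a half turn about z gives the same grasp; the last joint's range is limited). The gripper opens to 87 mm and grips with 3 to 60 N. Pads are 19 mm wide; open, the fingers measure 117 mm over their backs; the gripper's body (75 mm by 190 mm) begins 51 mm behind the grasp point.
Start: joints at [-83.451, 30.224, 82.088, -0, 67.689, -10.227], TCP at [0.18, -0.598, 0.223] pointing down, gripper open.
Joint ranges: [-176.69, 176.69], [-43.24, 126.21], [12.49, 139.97], [-82, 262], [0, 151.66], [-163.58, 163.58]. Speed limits (degrees/s): [159.86, 159.86, 180, 180, 180, 180].

INTERFACE

Orientations are given as a 3x3 rotation matrix whose columns are the frame's x, y, z axes.
In Python, from rig import read_state, capture, camera_info, hand_in gives the robot as it stands.
- The arm moves only by the tool drive_tool, never from a script. Its argument "motion" is a list of rows, each a list of 2 entries, a list of its own where there are three numbers: the shift along the tool's x, y, z in mm, then the turn, a rotation vector about the tool's x, y, z in rad. A call has 1 to 5 rows; each row shifts and turns the commanded pose from where the row before left it, along the tool's axes as they then stand; what a row does not reach is not made up. A row lasts 1/10 s, in which the tool goes at most 50 mm and 8.59 degrees, less where a joint would pass 70% of its speed; a pose out of reach is approached as far as the arm can. A call is refused whole if a number of a shift passes 50 or a number of a turn 0.15, either way. A call with a gripper value outside its range is refused whole. "gripper" is the opening, from 0 (shut) to 1 (fully open), set as the call begins (left out, the last holds). The fingers move at their own pace and stop on an object; the grip force is fixed at half the most. Time passes only in rows, so rows that do not move let the fingers close. It gives the time, the measured TCP pose, the force, the opening and the grip force at its end, in the units of the state.
- read_state(): the state, without advancing time (a new reading comes with each control period).
- capture(name): name is "scene" or "top"; returns the picture (400x640x3 uint8, red, green, blue); there is no depth.
- camera_info(name): a dict with "fovy" (degrees; the focal length in pixels is half the picture's height over the tangent of half this angle, whatever the lens; pixels are square), "cx", "cy" (the principal point, pixels), "xyz" and "orientation" of the camera in the world. Camera axes: x right, y down, z forward; pixel columns grow to the right and rows downward; lengths in m; the calibration is good to about 2 mm. A picture is of the moment at which its call begins. camera_info takes no time and is no camera call.
- hand_in(): hands the job in; it is judged then, once.
The state is a dict: "time_s": time; "joint_positions": joint angles; "qvel": joint speeds; "tau": joint torques, N m; "position": TCP position; "tcp_rot": TCP orientation; "force": force on the tool from outside, world axes, zero at the start; "moment": the same for the moment, N m; "opening": opening from 0.0 (shut) to 1.0 (fully open); "grasp_force": force on a finger pad.
Only numpy, scipy, OpenCV 4.12 (cv2) and the standard library are available. Lean on these libraries where they do the work, as an engineer would, in place of code of your own. Each camera call takes 0.05 s, during which the arm holds its last target. There are 200 camera calls.

## Working session

There is one attempt and no reset: what is moved stays moved. The work goes in short steps, Python scripts to look and compute and a tool call to move; the robot and the scene stay as the last step left them, time stands still between calls to the robot, and variables do not carry over. Pictures are saved under pics/ and viewed, at most 14 in all, crops included, and the job is handed in when it is done.

Besides the shell and the picture viewer there is one more tool, called after ">>>" in YAML: its name, and indented under it one key for each argument. drive_tool: Moves the arm, as the interface text tells. Its arguments: {"type":"object","properties":{"motion":{"type":"array","items":{"type":"array"}},"gripper":{"type":"number"}},"required":["motion"]}

```bash
mkdir -p pics; ls; python3 - <<'E'
from rig import *
import cv2,numpy as np
np.set_printoptions(precision=4,suppress=True)
for n in("scene","top"):
    cv2.imwrite(f"pics/{n}0.png",capture(n)[:,:,::-1]); print(n,camera_info(n))
s=read_state();print(s)
E
```

```text
pics
scene {'fovy': 55.34063957185946, 'cx': 314.81623013008124, 'cy': 199.20989205620788, 'xyz': array([ 1.1401, -0.2879,  0.6652]), 'orientation': array([[ 0.4874,  0.529 , -0.6947],
       [ 0.873 , -0.31  ,  0.3764],
       [-0.0163, -0.7899, -0.613 ]])}
top {'fovy': 45.32343982460998, 'cx': 321.0538022059384, 'cy': 192.88105244518957, 'xyz': array([0.2275, 0.0902, 1.1598]), 'orientation': array([[-0.0248, -0.9831,  0.1814],
       [-0.9996,  0.0215, -0.02  ],
       [ 0.0158, -0.1818, -0.9832]])}
{'time_s': 0.1, 'joint_positions': array([-83.4509,  30.2744,  82.1516,   0.0004,  67.6913, -10.2251]), 'qvel': array([ 0.0215, -0.138 , -0.2016, -0.0303,  0.0173, -0.0359]), 'tau': array([ -0.0002, -44.0986, -17.715 ,   0.0634,   0.0534,  -0.    ]), 'position': array([ 0.1803, -0.5977,  0.2216]), 'tcp_rot': array([[ 0.9575,  0.2886, -0.0002],
       [ 0.2886, -0.9574,  0.002 ],
       [ 0.0004, -0.002 , -1.    ]]), 'force': array([-0.0852, -0.5533, -0.8206]), 'moment': array([ 0.0121, -0.0115, -0.0012]), 'grasp_force': 0.0, 'opening': 0.9988530902884494}
```

View pics/scene0.png

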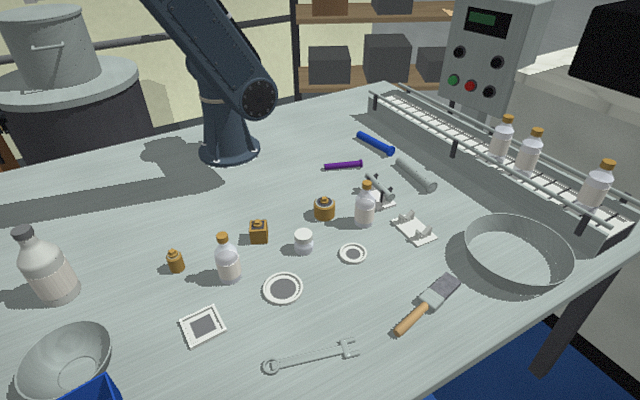

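View pics/top0.png

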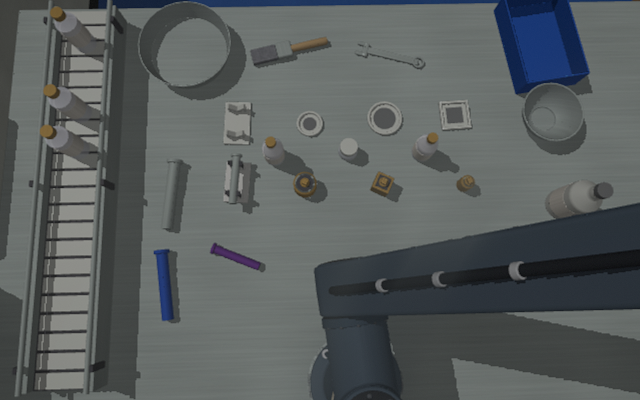

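The top view shows the chucks in a row: large (305,184), square (382,184) and small (466,183). The nests are small (310,124), large (385,118), square (455,115) and the cradle (237,123). The bottles stand at about (274,152) and (426,148).

There are four nozzle-like things: blue tube (164,285), purple tube (236,257), big grey tube (171,194) and the small grey tube in the rack (235,178). Blue and purple are ruled out, and the smaller of the rest is the rack one. I'll confirm that in an enlarged crop.

```bash
cat > h.py <<'E'
import numpy as np,cv2
from rig import *
np.set_printoptions(precision=4,suppress=True)
def cast(n,uv,z):
    c=camera_info(n);f=200/np.tan(np.radians(c["fovy"]/2))
    d=c["orientation"]@np.array([(uv[0]-c["cx"])/f,(uv[1]-c["cy"])/f,1])
    return c["xyz"]+d*(z-c["xyz"][2])/d[2]
def proj(n,p):
    c=camera_info(n);f=200/np.tan(np.radians(c["fovy"]/2))
    q=c["orientation"].T@(np.array(p)-c["xyz"]);return np.array([c["cx"]+f*q[0]/q[2],c["cy"]+f*q[1]/q[2]])
E
python3 - <<'E'
from h import *
im=cv2.imread("pics/top0.png");hsv=cv2.cvtColor(im,cv2.COLOR_BGR2HSV)
m=cv2.inRange(hsv,(8,90,50),(30,255,255))
def show(m,lo=60,box=(200,90,490,220)):
    for c in cv2.findContours(m,cv2.RETR_CCOMP,cv2.CHAIN_APPROX_NONE)[0]:
        x,y,w,h=cv2.boundingRect(c)
        if cv2.contourArea(c)>lo and box[0]<x<box[2] and box[1]<y<box[3]:
            r=cv2.minAreaRect(c);print(np.round(r[0],1),np.round(r[1],1),round(r[2],1),cv2.contourArea(c),"bbox",x,y,w,h)
print("brass");show(m)
print("white");w=cv2.inRange(hsv,(0,0,165),(179,60,255));show(w)
c=cv2.resize(im[90:220,200:490],None,fx=2.75,fy=2.75,interpolation=cv2.INTER_CUBIC)
mm=cv2.resize(np.dstack([m*0,w,m])[90:220,200:490],None,fx=1.2,fy=1.2)
c2=cv2.resize(cv2.imread("pics/scene0.png")[145:245,300:450],None,fx=2.3,fy=2.3,interpolation=cv2.INTER_CUBIC)
o=np.zeros((590,798,3),np.uint8);o[:c.shape[0],:c.shape[1]]=c[:,:798];o[358:358+c2.shape[0],:c2.shape[1]]=c2;o[358:358+mm.shape[0],400:400+mm.shape[1]]=mm
cv2.imwrite("pics/c1.png",o)
E
```

```text
brass
[305.5 188.2] [15.9 22.3] 76.6 63.5 bbox 293 178 23 19
[382.3 183. ] [17.3 18.1] 23.2 264.0 bbox 371 172 23 22
[383.  181.9] [14.8 14.2] 23.2 185.5 bbox 374 173 18 18
[270.5 142. ] [10.  9.] 90.0 72.5 bbox 266 137 10 11
[432.1 137.7] [ 9.4 10.3] 63.4 73.0 bbox 427 133 11 11
white
```

View pics/c1.png

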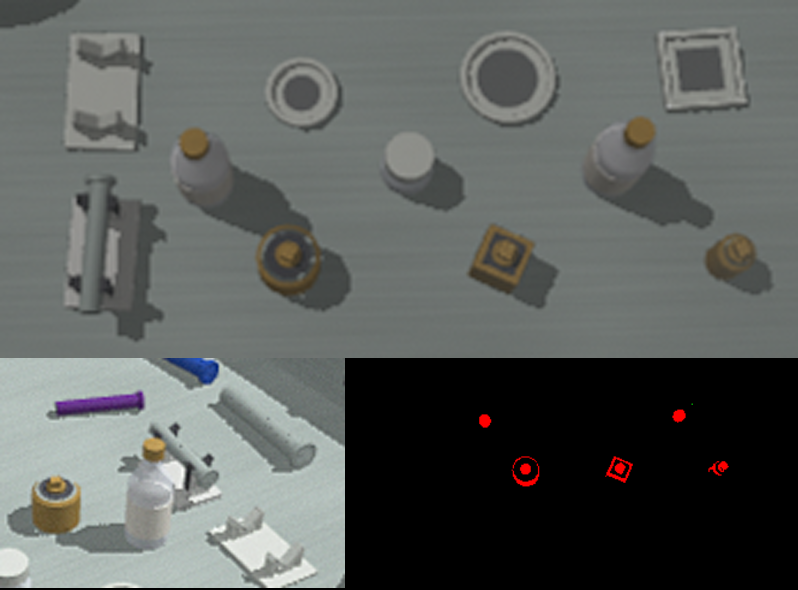

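The crop confirms it: the thin grey tube clipped in the rack (collar at the far end, top px ≈ (235,155)) is the nozzle, and the loose grey tube is clearly larger. Next I'll measure everything.

```bash
python3 - <<'E'
from h import *
im=cv2.imread("pics/top0.png");g=im.max(2)
hsv=cv2.cvtColor(im,cv2.COLOR_BGR2HSV)
print("bench",g[205,340],"nest",g[100:140,385])
w=((g>135)&(hsv[:,:,1]<45)).astype(np.uint8)*255
for c in cv2.findContours(w,cv2.RETR_EXTERNAL,cv2.CHAIN_APPROX_NONE)[0]:
    x,y,ww,h=cv2.boundingRect(c)
    if cv2.contourArea(c)>100 and 200<x<490 and 90<y<220:
        r=cv2.minAreaRect(c);b=np.array([cast("top",p,.006)[:2] for p in cv2.boxPoints(r)])
        print(np.round(r[0],1),np.round(r[1],1),"ctr",cast("top",r[0],.006)[:2],"sides",np.linalg.norm(b-np.roll(b,1,0),axis=1),"ang",np.degrees(np.arctan2(*(b[1]-b[0])[::-1])))
m=cv2.inRange(hsv,(8,70,25),(30,255,255))
for c in cv2.findContours(cv2.morphologyEx(m,cv2.MORPH_CLOSE,np.ones((3,3))),cv2.RETR_EXTERNAL,cv2.CHAIN_APPROX_NONE)[0]:
    if cv2.contourArea(c)>50 and 200<c[0,0,0]<490: print("brass",cv2.boundingRect(c),cv2.minAreaRect(c), "z23",cast("top",cv2.minAreaRect(c)[0],.025)[:2])
cr=lambda u,v:(u/2.75+200-.3,v/2.75+90-.3)
P=lambda l,u,v,z:print(l,cast("top",cr(u,v),z)[:2])
P("sq corners",500,225,.044);P("",535,242,.044);P("",511,292,.03);P("",509,278,.044);P("",472,265,.044)
P("large ring",290,257,.044);P("L stub",289,250,.06);P("S stub",503,249,.06);P("s stub",740,246,.06)
for p in [(656,32),(737,27),(748,103),(667,110)]:P("sqnest",*p,.006)
P("capA",194,142,.13);P("capB",640,131,.13);P("jar",410,155,.04)
P("noz collar",100,182,.045);P("noz end",91,308,.045)
for p in [(68,32),(142,33),(139,151),(66,149)]:P("cradle",*p,.006)
print("scene caps",cast("scene",(367,184),.13),cast("scene",(222,238),.13))
print("scene stubs L S s",cast("scene",(324,199),.06),cast("scene",(258,222),.06),cast("scene",(173,252),.06))
E
```

```text
bench 113 nest [114 130 144 104 118 142 145 124  91  79  81  81  81  81  81  81  82  81
  82  82  82  82  82  81  81  82  81  80  88 129 143 143 143 138 101  69
 102 117 116 114]
[348.5 145.5] [15. 15.] ctr [ 0.5592 -0.0049] sides [0.0388 0.0376 0.0388 0.0374] ang -91.14261516175208
[309.  122.5] [23. 24.] ctr [0.6211 0.0925] sides [0.0605 0.0607 0.0605 0.0601] ang -91.08692721344678
[455.1 115.9] [23.  28.2] ctr [ 0.6315 -0.2783] sides [0.061  0.0726 0.0611 0.0719] ang -86.81073185378982
[236.5 123.1] [24.1 39.2] ctr [0.6231 0.2744] sides [0.06   0.1026 0.061  0.1026] ang -2.360753493054978
[384.2 117.3] [31.8 31.1] ctr [ 0.6313 -0.098 ] sides [0.0809 0.0822 0.0817 0.0815] ang -45.43821538916645
brass (457, 175, 17, 14) ((465.0, 181.5), (13.0, 16.0), 90.0) z23 [ 0.4573 -0.2837]
brass (371, 172, 23, 24) ((381.8966064453125, 183.74139404296875), (17.72637176513672, 20.089887619018555), 23.198589324951172) z23 [ 0.4561 -0.0809]
brass (293, 172, 24, 25) ((304.5, 184.0), (24.0, 23.0), 90.0) z23 [0.4595 0.1065]
brass (265, 137, 11, 11) ((270.0, 142.0), (10.0, 10.0), 90.0) z23 [0.5665 0.18
[... 252 characters left out ...]
376037597656) z23 [0.8238 0.0888]
sq corners [ 0.4822 -0.0786]
 [ 0.4664 -0.1083]
 [ 0.4252 -0.0874]
 [ 0.4351 -0.0841]
 [ 0.4472 -0.0526]
large ring [0.4577 0.1046]
L stub [0.4605 0.1052]
S stub [ 0.4574 -0.0777]
s stub [ 0.4557 -0.2816]
sqnest [ 0.6711 -0.238 ]
sqnest [ 0.6746 -0.3139]
sqnest [ 0.6009 -0.3181]
sqnest [ 0.5956 -0.2429]
capA [0.5366 0.1794]
capB [ 0.5387 -0.1837]
jar [ 0.548  -0.0027]
noz collar [0.5277 0.2687]
noz end [0.4166 0.2756]
cradle [0.6813 0.3054]
cradle [0.679  0.2374]
cradle [0.5664 0.24  ]
cradle [0.5696 0.3059]
scene caps [0.5449 0.1781 0.13  ] [ 0.5505 -0.1851  0.13  ]
scene stubs L S s [0.4655 0.1047 0.06  ] [ 0.4632 -0.0782  0.06  ] [ 0.4619 -0.2804  0.06  ]
```

```bash
cat >> h.py <<'E'
def yaw():
    R=read_state()["tcp_rot"];return np.degrees(np.arctan2(R[1,0],R[0,0]))
def go(t,yw=None):
    s=read_state();R=s["tcp_rot"];d=R.T@(np.array(t)-s["position"])*1000
    y=yaw();print("t",round(s["time_s"],1),"pos",s["position"],"yaw",round(y,1),"-> tool mm",d,"dist",np.linalg.norm(d),"turn z rad",0 if yw is None else -np.radians(yw-y),"open",s["opening"],"F",s["force"],"grasp",s["grasp_force"],"tiltz",R[:,2])
E
python3 -c "
from h import *
go((.458,-.282,.20))"
```

```text
t 0.1 pos [ 0.1803 -0.5977  0.2216] yaw 16.8 -> tool mm [ 356.9376 -222.083    22.2263] dist 420.9742587129297 turn z rad 0 open 0.9988530902884494 F [-0.0852 -0.5533 -0.8206] grasp 0.0 tiltz [-0.0002  0.002  -1.    ]
```

>>> drive_tool:
  motion:
    - [[36, -22, 2], [0, 0, 0]]
    - [[36, -22, 2], [0, 0, 0]]
    - [[36, -22, 2], [0, 0, 0]]
    - [[36, -22, 2], [0, 0, 0]]
    - [[36, -22, 2], [0, 0, 0]]

```text
time_s: 0.6
position: [0.3217, -0.4395, 0.2121]
tcp_rot: [[0.958, 0.288, -0.0], [0.288, -0.958, 0.001], [0.0, -0.001, -1.0]]
force: [0.4, -0.5, 0.2]
opening: 0.999
grasp_force: 0.0
```

>>> drive_tool:
  motion:
    - [[36, -22, 2], [0, 0, 0]]
    - [[36, -22, 2], [0, 0, 0]]
    - [[36, -22, 2], [0, 0, 0]]
    - [[36, -22, 2], [0, 0, 0]]
    - [[36, -22, 2], [0, 0, 0]]

```text
time_s: 1.1
position: [0.4624, -0.2822, 0.2022]
tcp_rot: [[0.957, 0.289, -0.0], [0.289, -0.957, 0.0], [-0.0, -0.001, -1.0]]
force: [0.3, -0.2, -0.5]
opening: 0.998
grasp_force: 0.0
```

>>> drive_tool:
  motion:
    - [[0, 0, 0], [0, 0, 0]]
    - [[0, 0, 0], [0, 0, 0]]

```text
time_s: 1.3
position: [0.4618, -0.283, 0.2022]
tcp_rot: [[0.957, 0.291, -0.001], [0.291, -0.957, 0.0], [-0.001, -0.0, -1.0]]
force: [-0.2, 0.8, -0.6]
opening: 0.998
grasp_force: 0.0
```

```bash
python3 - <<'E'
from h import *
a=capture("scene")[:,:,::-1];b=capture("top")[:,:,::-1]
go((.458,-.282,.12))
p=read_state()["position"];u=proj("top",p);v=proj("scene",p);print(u,v)
cv2.imwrite("pics/s1.png",a);cv2.imwrite("pics/t1.png",b)
A=cv2.resize(a[100:330,90:270],None,fx=2.2,fy=2.2,interpolation=2);B=cv2.resize(b[100:330,390:570],None,fx=2.2,fy=2.2,interpolation=2)
cv2.imwrite("pics/c2.png",np.hstack([A,B]))
E
```

```text
t 1.4 pos [ 0.461  -0.2845  0.2024] yaw 16.7 -> tool mm [-2.1316 -3.2715 82.3941] dist 82.48659742640508 turn z rad 0 open 1.002364779220259 F [0.4494 0.1316 0.3354] grasp 0.0 tiltz [-0.0006 -0.0002 -1.    ]
[491.9496 162.1487] [153.2623 201.8757]
```

View pics/c2.png

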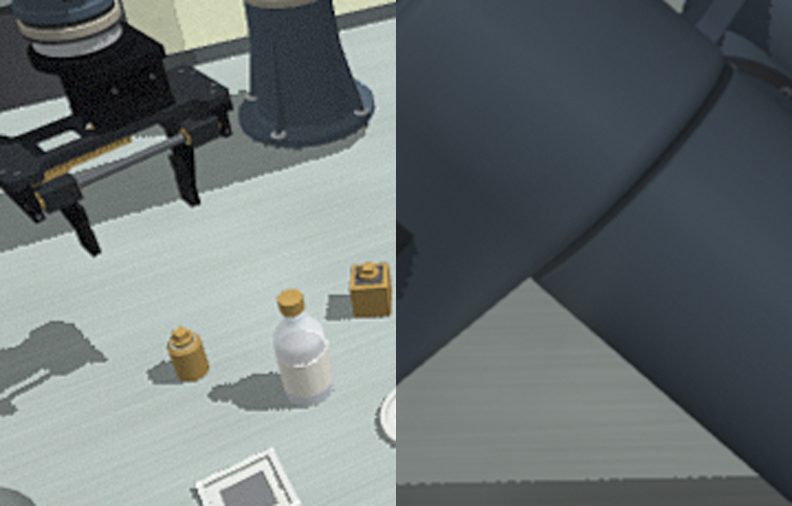

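The gripper's rail lies along tool y. The TCP is over the small chuck (scene px about (176,260)), and bottle B is clear. Descending and gripping.

>>> drive_tool:
  motion:
    - [[-1, -3, 45], [0, 0, 0]]
    - [[0, 0, 45], [0, 0, 0]]
    - [[0, 0, 45], [0, 0, 0]]
    - [[0, 0, 37], [0, 0, 0]]
    - [[0, 0, 20], [0, 0, 0]]

```text
time_s: 1.9
position: [0.4574, -0.2818, 0.0076]
tcp_rot: [[0.958, 0.286, -0.003], [0.286, -0.958, 0.003], [-0.002, -0.004, -1.0]]
force: [-0.9, 0.2, 0.7]
opening: 1.0
grasp_force: 0.0
```

>>> drive_tool:
  motion:
    - [[0, 0, 0], [0, 0, 0]]
    - [[0, 0, 0], [0, 0, 0]]
    - [[0, 0, 0], [0, 0, 0]]
    - [[0, 0, 0], [0, 0, 0]]
    - [[0, 0, 0], [0, 0, 0]]
  gripper: 0.2

```text
time_s: 2.4
position: [0.4604, -0.2819, 0.0119]
tcp_rot: [[0.957, 0.289, 0.002], [0.289, -0.957, -0.002], [0.001, 0.002, -1.0]]
force: [-0.0, 0.2, 0.0]
opening: 0.633
grasp_force: 0.0
```

>>> drive_tool:
  motion:
    - [[0, 0, 0], [0, 0, 0]]
    - [[0, 0, 0], [0, 0, 0]]
    - [[0, 0, 0], [0, 0, 0]]
    - [[0, 0, 0], [0, 0, 0]]
    - [[0, 0, 0], [0, 0, 0]]

```text
time_s: 2.9
position: [0.4599, -0.2813, 0.0108]
tcp_rot: [[0.957, 0.289, 0.0], [0.289, -0.957, -0.0], [0.0, 0.0, -1.0]]
force: [-0.0, 1.5, 4.9]
opening: 0.379
grasp_force: 30.0
```

>>> drive_tool:
  motion:
    - [[0, 0, -30], [0, 0, 0]]
    - [[0, 0, -45], [0, 0, 0]]
    - [[0, 0, -45], [0, 0, 0]]
    - [[0, 0, -45], [0, 0, 0]]
    - [[0, 0, -30], [0, 0, 0]]

```text
time_s: 3.4
position: [0.4602, -0.2815, 0.2082]
tcp_rot: [[0.957, 0.289, 0.002], [0.289, -0.957, -0.002], [0.001, 0.002, -1.0]]
force: [1.1, -1.2, -2.4]
opening: 0.377
grasp_force: 30.0
```

```bash
python3 - <<'E'
from h import *
go((.622,.0925,.205),-30)
# scene-view check of nests
im=cv2.imread("pics/scene0.png");hsv=cv2.cvtColor(im,cv2.COLOR_BGR2HSV);g=im.max(2)
w=((g>205)&(hsv[:,:,1]<30)).astype(np.uint8)*255
for c in cv2.findContours(w,cv2.RETR_EXTERNAL,cv2.CHAIN_APPROX_NONE)[0]:
    x,y,ww,h=cv2.boundingRect(c)
    if cv2.contourArea(c)>100 and 150<x<450 and 160<y<340:
        p=np.array([cast("scene",q[0],.006)[:2] for q in c],np.float32);r=cv2.minAreaRect(p)
        print((x,y,ww,h),r, cv2.minEnclosingCircle(p))
E
```

```text
t 3.4 pos [ 0.4602 -0.2815  0.2082] yaw 16.8 -> tool mm [ 262.8796 -311.4012    2.8101] dist 407.53440948390937 turn z rad 0.8164914438100354 open 0.3771305920128492 F [ 1.1431 -1.2295 -2.3672] grasp 29.999781438382342 tiltz [ 0.0021 -0.0018 -1.    ]
(179, 303, 48, 45) ((0.6330747604370117, -0.27494436502456665), (0.07583428174257278, 0.07410058379173279), 2.927933692932129) ((0.6334674954414368, -0.2748817205429077), 0.05145536735653877)
(263, 272, 40, 31) ((0.6283406615257263, -0.09517534077167511), (0.08565974980592728, 0.08235138654708862), 60.122257232666016) ((0.6289699077606201, -0.09522025287151337), 0.043852102011442184)
(340, 242, 27, 20) ((0.6167050004005432, 0.09677939862012863), (0.06226220726966858, 0.06354154646396637), 57.84225845336914) ((0.6172181367874146, 0.09610746800899506), 0.03285089507699013)
(294, 228, 19, 12) ((0.501061201095581, 0.022234849631786346), (0.045541912317276, 0.04067186638712883), 59.79710388183594) ((0.5001403093338013, 0.022980062291026115), 0.023054150864481926)
(397, 217, 29, 21) ((0.619503378868103, 0.2761344313621521), (0.05153818801045418, 0.06567512452602386), 2.238907814025879) ((0.6195679306983948, 0.27613696455955505), 0.04102393984794617)
```

>>> drive_tool:
  motion:
    - [[26, -31.4, 0], [0, 0, 0]]
    - [[26, -31.4, 0], [0, 0, 0]]
    - [[26, -31.4, 0], [0, 0, 0]]
    - [[26, -31.4, 0], [0, 0, 0]]
    - [[26, -31.4, 0], [0, 0, 0]]

```text
time_s: 3.9
position: [0.5386, -0.0916, 0.2048]
tcp_rot: [[0.958, 0.288, -0.002], [0.288, -0.958, 0.001], [-0.001, -0.001, -1.0]]
force: [0.5, -0.1, -2.0]
opening: 0.381
grasp_force: 30.0
```

>>> drive_tool:
  motion:
    - [[26, -31.4, 0], [0, 0, 0]]
    - [[26, -31.4, 0], [0, 0, 0]]
    - [[26, -31.4, 0], [0, 0, 0]]
    - [[26, -31.4, 0], [0, 0, 0]]
    - [[26, -31.4, 0], [0, 0, 0]]

```text
time_s: 4.4
position: [0.6177, 0.0962, 0.2045]
tcp_rot: [[0.957, 0.289, -0.002], [0.289, -0.957, -0.0], [-0.002, -0.001, -1.0]]
force: [0.3, 0.3, -1.7]
opening: 0.379
grasp_force: 30.0
```

>>> drive_tool:
  motion:
    - [[0, 0, 0], [0, 0, 0.14]]
    - [[0, 0, 0], [0, 0, 0.14]]
    - [[0, 0, 0], [0, 0, 0.14]]
    - [[0, 0, 0], [0, 0, 0.14]]
    - [[0, 0, 0], [0, 0, 0.14]]

```text
time_s: 4.9
position: [0.6171, 0.0946, 0.2043]
tcp_rot: [[0.916, -0.401, -0.003], [-0.401, -0.916, 0.0], [-0.002, 0.001, -1.0]]
force: [0.1, 0.6, -1.4]
opening: 0.379
grasp_force: 30.0
```

```bash
python3 - <<'E'
from h import *
go((.619,.0945,.0145))
E
```

```text
t 4.9 pos [0.6171 0.0946 0.2043] yaw -23.6 -> tool mm [  2.2035  -0.849  189.7971] dist 189.81180767316502 turn z rad 0 open 0.37851361147560547 F [ 0.1051  0.6437 -1.4357] grasp 29.991800494026393 tiltz [-0.0026  0.     -1.    ]
```

>>> drive_tool:
  motion:
    - [[2, -1, 45], [0, 0, 0]]
    - [[0, 0, 45], [0, 0, 0]]
    - [[0, 0, 45], [0, 0, 0]]
    - [[0, 0, 35], [0, 0, 0]]
    - [[0, 0, 10], [0, 0, 0]]

```text
time_s: 5.4
position: [0.616, 0.0946, 0.0205]
tcp_rot: [[0.918, -0.396, -0.011], [-0.396, -0.918, 0.0], [-0.01, 0.004, -1.0]]
force: [-1.3, 0.5, -2.5]
opening: 0.382
grasp_force: 30.0
```

>>> drive_tool:
  motion:
    - [[0, 0, 5], [0, 0, 0]]
    - [[0, 0, 4], [0, 0, 0]]
    - [[0, 0, 0.5], [0, 0, 0]]
    - [[0, 0, 0], [0, 0, 0]]
    - [[0, 0, 0], [0, 0, 0]]

```text
time_s: 5.9
position: [0.6213, 0.0946, 0.0175]
tcp_rot: [[0.918, -0.396, 0.003], [-0.396, -0.918, -0.0], [0.002, -0.001, -1.0]]
force: [0.3, 0.3, -2.2]
opening: 0.381
grasp_force: 30.0
```

>>> drive_tool:
  motion:
    - [[0, 0, 0], [0, 0, 0]]
    - [[0, 0, 0], [0, 0, 0]]
    - [[0, 0, 0], [0, 0, 0]]
    - [[0, 0, 0], [0, 0, 0]]
    - [[0, 0, 0], [0, 0, 0]]
  gripper: 0.7

```text
time_s: 6.4
position: [0.6204, 0.0946, 0.0161]
tcp_rot: [[0.918, -0.396, 0.0], [-0.396, -0.918, 0.0], [0.0, -0.0, -1.0]]
force: [-0.7, 0.6, -0.1]
opening: 0.679
grasp_force: 0.0
```

>>> drive_tool:
  motion:
    - [[0, 0, -20], [0, 0, 0]]
    - [[0, 0, -40], [0, 0, 0]]
    - [[0, 0, -45], [0, 0, 0]]
    - [[0, 0, -45], [0, 0, 0]]
    - [[0, 0, -45], [0, 0, 0]]
  gripper: 1.0

```text
time_s: 6.9
position: [0.6199, 0.0945, 0.2127]
tcp_rot: [[0.918, -0.396, -0.0], [-0.396, -0.918, -0.0], [-0.0, 0.0, -1.0]]
force: [0.5, 0.2, -0.5]
opening: 0.984
grasp_force: 0.0
```

>>> drive_tool:
  motion:
    - [[0, 0, 0], [0, 0, -0.14]]
    - [[0, 0, 0], [0, 0, -0.14]]
    - [[0, 0, 0], [0, 0, -0.14]]
    - [[0, 0, 0], [0, 0, -0.14]]
    - [[0, 0, 0], [0, 0, -0.14]]

```text
time_s: 7.4
position: [0.6201, 0.0946, 0.211]
tcp_rot: [[0.956, 0.294, -0.0], [0.294, -0.956, 0.0], [-0.0, -0.0, -1.0]]
force: [-0.9, 0.1, 0.7]
opening: 0.999
grasp_force: 0.0
```

```bash
python3 - <<'E'
from h import *
a=capture("scene")[:,:,::-1];cv2.imwrite("pics/s2.png",a)
cv2.imwrite("pics/c3.png",cv2.resize(a[140:360,150:460],None,fx=2.5,fy=2.5,interpolation=2))
go((.461,.105,.2),16.8)
E
```

```text
t 7.5 pos [0.62   0.0946 0.211 ] yaw 17.3 -> tool mm [-148.696   -57.2783   11.0311] dist 159.7278968248337 turn z rad 0.00910702505203283 open 1.0030832574385022 F [0.0502 0.0061 0.2128] grasp 0.0 tiltz [-0.0005  0.     -1.    ]
```

View pics/c3.png

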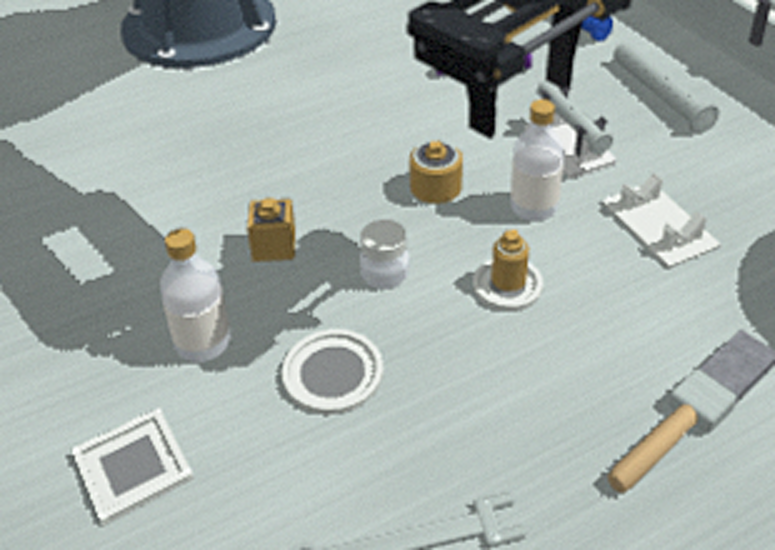

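The small chuck stands centred in its nest (crop (508,270)). The large chuck is next, untouched at crop (435,172).

>>> drive_tool:
  motion:
    - [[-37.2, -14.3, 0], [0, 0, 0]]
    - [[-37.2, -14.3, 0], [0, 0, 0]]
    - [[-37.2, -14.3, 0], [0, 0, 0]]
    - [[-37.2, -14.3, 0], [0, 0, 0]]
    - [[0, 0, 0], [0, 0, 0]]

```text
time_s: 7.95
position: [0.4535, 0.1071, 0.2102]
tcp_rot: [[0.958, 0.288, -0.01], [0.288, -0.958, 0.0], [-0.009, -0.003, -1.0]]
force: [-0.6, 0.5, -0.6]
opening: 1.001
grasp_force: 0.0
```

>>> drive_tool:
  motion:
    - [[0, 0, 0], [0, 0, 0]]
    - [[0, 0, 40], [0, 0, 0]]
    - [[0, 0, 40], [0, 0, 0]]
    - [[0, 0, 40], [0, 0, 0]]
    - [[0, 0, 0], [0, 0, 0]]

```text
time_s: 8.45
position: [0.4596, 0.1061, 0.0866]
tcp_rot: [[0.958, 0.287, -0.01], [0.287, -0.958, 0.0], [-0.009, -0.003, -1.0]]
force: [-0.8, -0.0, 0.5]
opening: 0.998
grasp_force: 0.0
```

```bash
python3 - <<'E'
from h import *
a=capture("scene")[:,:,::-1]
cv2.imwrite("pics/c4.png",cv2.resize(a[110:250,240:440],None,fx=3,fy=3,interpolation=2))
go((.461,.105,.0105))
hsv=cv2.cvtColor(cv2.imread("pics/s2.png"),cv2.COLOR_BGR2HSV)
m=cv2.inRange(hsv,(8,70,25),(30,255,255))
for c in cv2.findContours(cv2.morphologyEx(m,cv2.MORPH_CLOSE,np.ones((3,3))),cv2.RETR_EXTERNAL,cv2.CHAIN_APPROX_NONE)[0]:
    if cv2.contourArea(c)>50 and 150<c[0,0,0]<460: print(cv2.boundingRect(c))
for n,p in dict(L=(.461,.105),S=(.459,-.079)).items(): print(n,proj("scene",(*p,0.046)),proj("scene",(*p,0.06)),proj("scene",(*p,0)))
E
```

```text
t 8.5 pos [0.4611 0.1062 0.089 ] yaw 16.7 -> tool mm [-0.1004  1.1913 78.5378] dist 78.54688261748358 turn z rad 0 open 0.9996246632300932 F [ 0.5965 -0.065   0.915 ] grasp 0.0 tiltz [-0.005   0.0001 -1.    ]
(393, 302, 36, 35)
(347, 232, 15, 24)
(216, 232, 12, 12)
(249, 219, 19, 26)
(314, 200, 21, 21)
(362, 179, 10, 11)
(299, 66, 45, 27)
(404, 64, 35, 26)
(413, 0, 42, 21)
L [323.2423 202.2823] [323.2276 198.0507] [323.2886 215.6883]
S [257.6679 225.4368] [257.0424 221.1094] [259.6445 239.1107]
```

View pics/c4.png

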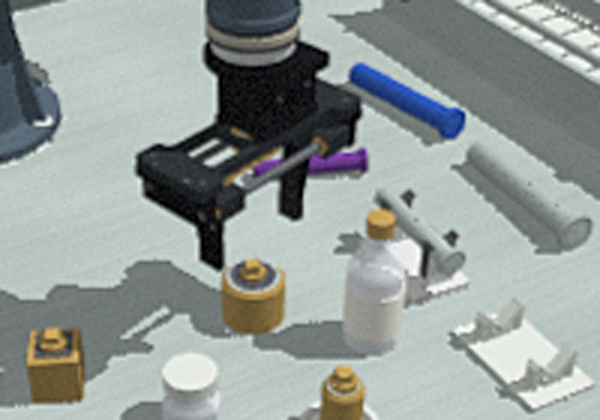

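The open fingers straddle the large chuck (crop (253,295)) and bottle A is clear. Going down.

>>> drive_tool:
  motion:
    - [[0, 1, 35], [0, 0, 0]]
    - [[0, 0, 30], [0, 0, 0]]
    - [[0, 0, 13], [0, 0, 0]]
    - [[0, 0, 0], [0, 0, 0]]
    - [[0, 0, 0], [0, 0, 0]]

```text
time_s: 9.0
position: [0.4639, 0.1054, 0.0147]
tcp_rot: [[0.958, 0.288, 0.004], [0.288, -0.958, -0.0], [0.004, 0.001, -1.0]]
force: [0.1, -0.0, 0.5]
opening: 0.999
grasp_force: 0.0
```

>>> drive_tool:
  motion:
    - [[0, 0, 0], [0, 0, 0]]
    - [[0, 0, 0], [0, 0, 0]]
    - [[0, 0, 0], [0, 0, 0]]
    - [[0, 0, 0], [0, 0, 0]]
    - [[0, 0, 0], [0, 0, 0]]
  gripper: 0.45

```text
time_s: 9.5
position: [0.4614, 0.1058, 0.0134]
tcp_rot: [[0.958, 0.288, -0.0], [0.288, -0.958, 0.001], [-0.0, -0.001, -1.0]]
force: [-1.1, 1.8, 5.5]
opening: 0.636
grasp_force: 30.1
```

>>> drive_tool:
  motion:
    - [[0, 0, 0], [0, 0, 0]]
    - [[0, 0, 0], [0, 0, 0]]
    - [[0, 0, 0], [0, 0, 0]]

```text
time_s: 9.8
position: [0.4614, 0.1057, 0.0134]
tcp_rot: [[0.958, 0.288, -0.0], [0.288, -0.958, 0.0], [-0.0, -0.0, -1.0]]
force: [-0.5, 3.1, 6.1]
opening: 0.637
grasp_force: 30.0
```

>>> drive_tool:
  motion:
    - [[0, 0, -30], [0, 0, 0]]
    - [[0, 0, -45], [0, 0, 0]]
    - [[0, 0, -45], [0, 0, 0]]
    - [[0, 0, -45], [0, 0, 0]]
    - [[0, 0, -30], [0, 0, 0]]

```text
time_s: 10.3
position: [0.4617, 0.1052, 0.2102]
tcp_rot: [[0.957, 0.289, 0.002], [0.289, -0.957, -0.0], [0.002, 0.001, -1.0]]
force: [1.2, -0.2, -5.8]
opening: 0.639
grasp_force: 30.0
```

```bash
python3 - <<'E'
from h import *
go((.630,-.0965,.205))
E
```

```text
t 10.3 pos [0.4617 0.1052 0.2102] yaw 16.8 -> tool mm [102.7983 241.7395   5.5713] dist 262.7480362726566 turn z rad 0 open 0.6391158005443142 F [ 1.2477 -0.2171 -5.8232] grasp 29.999009531456977 tiltz [ 0.0019 -0.0005 -1.    ]
```

>>> drive_tool:
  motion:
    - [[17.1, 40.3, 0], [0, 0, 0]]
    - [[17.1, 40.3, 0], [0, 0, 0]]
    - [[17.1, 40.3, 0], [0, 0, 0]]
    - [[17.1, 40.3, 0], [0, 0, 0]]
    - [[17.1, 40.3, 0], [0, 0, 0]]

```text
time_s: 10.8
position: [0.6012, -0.0641, 0.2063]
tcp_rot: [[0.957, 0.289, -0.004], [0.289, -0.957, 0.001], [-0.003, -0.002, -1.0]]
force: [1.9, 0.5, -4.7]
opening: 0.635
grasp_force: 30.0
```

>>> drive_tool:
  motion:
    - [[17.1, 40.3, 0], [0, 0, 0]]
    - [[0, 0, 0], [0, 0, 0]]
    - [[0, 0, 40], [0, 0, 0]]
    - [[0, 0, 40], [0, 0, 0]]
    - [[0, 0, 40], [0, 0, 0]]

```text
time_s: 11.3
position: [0.628, -0.0961, 0.0855]
tcp_rot: [[0.957, 0.289, -0.003], [0.289, -0.957, 0.001], [-0.003, -0.001, -1.0]]
force: [-0.5, 0.1, -4.6]
opening: 0.641
grasp_force: 30.0
```

>>> drive_tool:
  motion:
    - [[0, 0, 0], [0, 0, 0]]
    - [[0, 0, 0], [0, 0, 0]]
    - [[0, 0, 0], [0, 0, 0]]

```text
time_s: 11.6
position: [0.6313, -0.0969, 0.09]
tcp_rot: [[0.957, 0.289, 0.004], [0.289, -0.957, -0.001], [0.003, 0.002, -1.0]]
force: [-0.5, -0.2, -4.8]
opening: 0.635
grasp_force: 30.0
```

```bash
python3 - <<'E'
from h import *
go((.630,-.0965,.0175))
E
```

```text
t 11.6 pos [ 0.6313 -0.0969  0.09  ] yaw 16.8 -> tool mm [-1.3438 -0.9257 72.5239] dist 72.54230075549178 turn z rad 0 open 0.6347733092537654 F [-0.5313 -0.1556 -4.8245] grasp 29.99912351835519 tiltz [ 0.0038 -0.0014 -1.    ]
```

>>> drive_tool:
  motion:
    - [[-1, 0, 35], [0, 0, 0]]
    - [[0, 0, 25], [0, 0, 0]]
    - [[0, 0, 7], [0, 0, 0]]
    - [[0, 0, 3.5], [0, 0, 0]]
    - [[0, 0, 0], [0, 0, 0]]

```text
time_s: 12.1
position: [0.6302, -0.0972, 0.0192]
tcp_rot: [[0.957, 0.289, 0.003], [0.289, -0.957, -0.001], [0.003, 0.002, -1.0]]
force: [-0.5, 0.1, -5.4]
opening: 0.633
grasp_force: 30.0
```

>>> drive_tool:
  motion:
    - [[0, 0, 0], [0, 0, 0]]
    - [[0, 0, 0], [0, 0, 0]]

```text
time_s: 12.3
position: [0.6298, -0.0971, 0.0191]
tcp_rot: [[0.957, 0.289, 0.003], [0.289, -0.957, -0.001], [0.002, 0.002, -1.0]]
force: [-0.1, 0.6, -4.5]
opening: 0.636
grasp_force: 30.0
```

>>> drive_tool:
  motion:
    - [[0, 0, 0], [0, 0, 0]]
    - [[0, 0, 0], [0, 0, 0]]
    - [[0, 0, 0], [0, 0, 0]]
    - [[0, 0, 0], [0, 0, 0]]
    - [[0, 0, 0], [0, 0, 0]]
  gripper: 0.9

```text
time_s: 12.8
position: [0.6289, -0.0969, 0.0178]
tcp_rot: [[0.957, 0.289, 0.001], [0.289, -0.957, -0.0], [0.0, 0.0, -1.0]]
force: [0.6, 0.5, -0.5]
opening: 0.887
grasp_force: 0.0
```

>>> drive_tool:
  motion:
    - [[0, 0, -20], [0, 0, 0]]
    - [[0, 0, -40], [0, 0, 0]]
    - [[0, 0, -45], [0, 0, 0]]
    - [[0, 0, -45], [0, 0, 0]]
    - [[0, 0, -40], [0, 0, 0]]
  gripper: 1.0

```text
time_s: 13.3
position: [0.6288, -0.0968, 0.2099]
tcp_rot: [[0.957, 0.289, 0.001], [0.289, -0.957, -0.0], [0.001, 0.001, -1.0]]
force: [1.1, -0.3, 0.0]
opening: 0.996
grasp_force: 0.0
```

>>> drive_tool:
  motion:
    - [[0, 0, 0], [0, 0, 0.14]]
    - [[0, 0, 0], [0, 0, 0.14]]
    - [[0, 0, 0], [0, 0, 0.14]]
    - [[0, 0, 0], [0, 0, 0.14]]
    - [[0, 0, 0], [0, 0, 0.14]]

```text
time_s: 13.8
position: [0.6285, -0.0967, 0.2076]
tcp_rot: [[0.916, -0.401, -0.0], [-0.401, -0.916, 0.0], [-0.0, -0.0, -1.0]]
force: [0.5, 0.3, 0.6]
opening: 0.998
grasp_force: 0.0
```

```bash
python3 - <<'E'
from h import *
a=capture("scene")[:,:,::-1];cv2.imwrite("pics/s3.png",a);b=capture("top")[:,:,::-1];cv2.imwrite("pics/t3.png",b)
go((.459,-.079,.2),-27)
o=np.hstack([cv2.resize(a[205:305,215:315],None,fx=4,fy=4,interpolation=2),cv2.resize(cv2.imread("pics/top0.png")[168:208,362:402],(400,400),interpolation=2)])
cv2.imwrite("pics/c5.png",o)
E
```

```text
t 13.9 pos [ 0.6285 -0.0967  0.2075] yaw -23.3 -> tool mm [-162.6941   50.8276    7.556 ] dist 170.61626538590392 turn z rad 0.06425269884251618 open 1.0021099736359864 F [-0.4022  0.1744  0.5909] grasp 0.0 tiltz [-0.0002  0.0001 -1.    ]
```

View pics/c5.png

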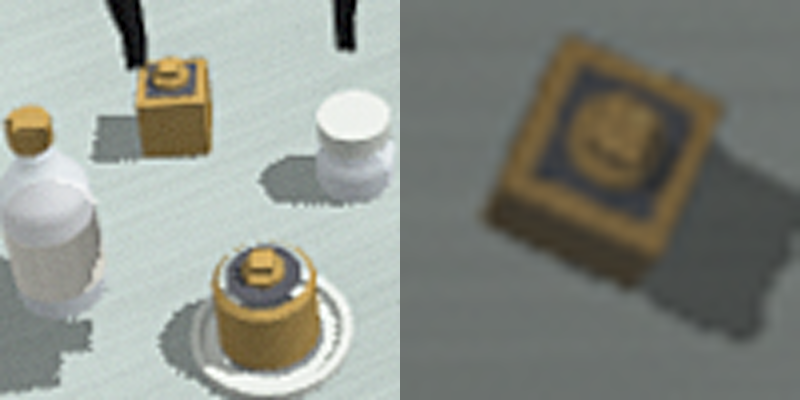

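The large chuck stands inside its nest rim (left crop (265,310)). The square's top corners in the right crop are about px (379.2,171.8), (394.2,178), (387,193) and (371,187).

```bash
python3 - <<'E'
from h import *
q=np.array([cast("top",(u-.4,v-.4),.045)[:2] for u,v in [(379.2,171.8),(394.2,178),(387,193),(371,187)]])
e=np.roll(q,-1,0)-q
print(q.mean(0),np.linalg.norm(e,axis=1),np.degrees(np.arctan2(e[:,1],e[:,0]))%90)
# scene: top corners from crop (x4, origin 215,205)
q=np.array([cast("scene",(u/4+215-.4,v/4+205-.4),.045)[:2] for u,v in [(147,61),(206,59),(210,105),(139,107)]])
e=np.roll(q,-1,0)-q
print(q.mean(0),np.linalg.norm(e,axis=1),np.degrees(np.arctan2(e[:,1],e[:,0]))%90)
E
```

```text
[ 0.4562 -0.0794] [0.0386 0.0407 0.0404 0.0423] [65.6383 62.141  67.7121 59.8558]
[ 0.4583 -0.0767] [0.0367 0.0429 0.0426 0.0422] [62.7204 69.7994 62.1927 61.8279]
```

>>> drive_tool:
  motion:
    - [[0, 0, 0], [0, 0, 0.047]]
    - [[-41, 10.5, 0], [0, 0, 0]]
    - [[-41, 10.5, 0], [0, 0, 0]]
    - [[-41, 10.5, 0], [0, 0, 0]]
    - [[-41, 10.5, 0], [0, 0, 0]]

```text
time_s: 14.4
position: [0.4613, -0.0621, 0.2075]
tcp_rot: [[0.9, -0.435, 0.0], [-0.435, -0.9, -0.0], [0.0, 0.0, -1.0]]
force: [-0.3, -0.0, -0.6]
opening: 0.999
grasp_force: 0.0
```

>>> drive_tool:
  motion:
    - [[0, 0, 0], [0, 0, 0]]
    - [[0, 0, 40], [0, 0, 0]]
    - [[0, 0, 40], [0, 0, 0]]
    - [[0, 0, 0], [0, 0, 0]]
    - [[0, 0, 0], [0, 0, 0]]

```text
time_s: 14.9
position: [0.4632, -0.0627, 0.1275]
tcp_rot: [[0.899, -0.437, -0.001], [-0.437, -0.899, 0.0], [-0.001, 0.0, -1.0]]
force: [0.5, -1.0, -0.1]
opening: 0.997
grasp_force: 0.0
```

```bash
python3 - <<'E'
from h import *
go((.458,-.078,.012),-26)
E
```

```text
t 14.9 pos [ 0.4632 -0.0627  0.1275] yaw -25.9 -> tool mm [  2.1331  16.0884 115.5357] dist 116.66997106746977 turn z rad 0.0010225695173696257 open 0.9967752435550846 F [ 0.4703 -0.9623 -0.1084] grasp 0.0 tiltz [-0.0011  0.0004 -1.    ]
```

>>> drive_tool:
  motion:
    - [[2, 16, 0], [0, 0, 0]]
    - [[0, 0, 40], [0, 0, 0]]
    - [[0, 0, 40], [0, 0, 0]]
    - [[0, 0, 25], [0, 0, 0]]
    - [[0, 0, 10], [0, 0, 0]]

```text
time_s: 15.4
position: [0.4589, -0.0783, 0.0124]
tcp_rot: [[0.899, -0.438, 0.001], [-0.438, -0.899, -0.0], [0.001, -0.0, -1.0]]
force: [-0.6, 0.3, -0.3]
opening: 1.001
grasp_force: 0.0
```

>>> drive_tool:
  motion:
    - [[0, 0, 0], [0, 0, 0]]
    - [[0, 0, 0], [0, 0, 0]]
    - [[0, 0, 0], [0, 0, 0]]
    - [[0, 0, 0], [0, 0, 0]]
    - [[0, 0, 0], [0, 0, 0]]
  gripper: 0.3

```text
time_s: 15.9
position: [0.4582, -0.078, 0.0134]
tcp_rot: [[0.899, -0.439, 0.002], [-0.439, -0.899, -0.001], [0.002, -0.0, -1.0]]
force: [-0.0, -0.2, -0.0]
opening: 0.636
grasp_force: 0.0
```

>>> drive_tool:
  motion:
    - [[0, 0, 0], [0, 0, 0]]
    - [[0, 0, 0], [0, 0, 0]]
    - [[0, 0, 0], [0, 0, 0]]
    - [[0, 0, 0], [0, 0, 0]]
    - [[0, 0, 0], [0, 0, 0]]

```text
time_s: 16.4
position: [0.4577, -0.078, 0.0129]
tcp_rot: [[0.899, -0.438, 0.0], [-0.438, -0.899, -0.0], [0.0, 0.0, -1.0]]
force: [-1.1, -1.3, 5.6]
opening: 0.483
grasp_force: 30.0
```

```bash
python3 - <<'E'
from h import *
go((.458,-.078,.012),-26);print("open mm",87*read_state()["opening"])
E
```

```text
t 16.4 pos [ 0.4577 -0.078   0.0129] yaw -26.0 -> tool mm [ 0.2905 -0.1451  0.8704] dist 0.9289616044487973 turn z rad -7.712958867052549e-05 open 0.48312087465724485 F [-1.08   -1.3028  5.6438] grasp 29.999872860498726 tiltz [ 0.0002 -0.0003 -1.    ]
open mm 42.0315160951803
```

>>> drive_tool:
  motion:
    - [[0, 0, -30], [0, 0, 0]]
    - [[0, 0, -45], [0, 0, 0]]
    - [[0, 0, -45], [0, 0, 0]]
    - [[0, 0, -45], [0, 0, 0]]
    - [[0, 0, -30], [0, 0, 0]]

```text
time_s: 16.9
position: [0.4579, -0.0776, 0.2098]
tcp_rot: [[0.899, -0.439, 0.002], [-0.439, -0.899, -0.0], [0.002, -0.001, -1.0]]
force: [0.5, -0.6, -4.0]
opening: 0.484
grasp_force: 30.0
```

>>> drive_tool:
  motion:
    - [[0, 0, 0], [0, 0, -0.127]]
    - [[0, 0, 0], [0, 0, -0.127]]
    - [[0, 0, 0], [0, 0, -0.127]]
    - [[0, 0, 0], [0, 0, -0.127]]
    - [[0, 0, 0], [0, 0, 0]]

```text
time_s: 17.4
position: [0.4567, -0.0772, 0.2067]
tcp_rot: [[0.999, 0.054, -0.002], [0.054, -0.999, 0.001], [-0.002, -0.001, -1.0]]
force: [-0.2, 0.3, -4.0]
opening: 0.478
grasp_force: 30.0
```

>>> drive_tool:
  motion:
    - [[27.3, 34.6, 0], [0, 0, 0]]
    - [[27.3, 34.6, 0], [0, 0, 0]]
    - [[27.3, 34.6, 0], [0, 0, 0]]
    - [[27.3, 34.6, 0], [0, 0, 0]]
    - [[27.3, 34.6, 0], [0, 0, 0]]

```text
time_s: 17.9
position: [0.6036, -0.244, 0.2063]
tcp_rot: [[0.999, 0.05, -0.002], [0.05, -0.999, 0.002], [-0.002, -0.002, -1.0]]
force: [1.3, 0.9, -3.4]
opening: 0.481
grasp_force: 30.0
```

>>> drive_tool:
  motion:
    - [[27.3, 34.6, 0], [0, 0, 0]]
    - [[0, 0, 0], [0, 0, 0]]
    - [[0, 0, 40], [0, 0, 0]]
    - [[0, 0, 40], [0, 0, 0]]
    - [[0, 0, 40], [0, 0, 0]]

```text
time_s: 18.4
position: [0.6315, -0.2755, 0.0853]
tcp_rot: [[0.999, 0.051, -0.001], [0.051, -0.999, 0.001], [-0.001, -0.001, -1.0]]
force: [-0.0, 0.4, -3.7]
opening: 0.48
grasp_force: 30.0
```

>>> drive_tool:
  motion:
    - [[0, 0, 0], [0, 0, 0]]
    - [[0, 0, 0], [0, 0, 0]]
    - [[0, 0, 0], [0, 0, 0]]

```text
time_s: 18.7
position: [0.6341, -0.2772, 0.0899]
tcp_rot: [[0.999, 0.053, 0.004], [0.053, -0.999, -0.002], [0.004, 0.003, -1.0]]
force: [0.1, -0.7, -2.2]
opening: 0.48
grasp_force: 30.0
```

```bash
python3 - <<'E'
from h import *
a=capture("scene")[:,:,::-1]
go((.6325,-.2765,.017),3.1)
cv2.imwrite("pics/c6.png",cv2.resize(a[220:370,130:310],None,fx=3.3,fy=3.3,interpolation=2))
E
```

```text
t 18.8 pos [ 0.6343 -0.2773  0.0906] yaw 3.1 -> tool mm [-2.0837 -1.1812 73.5471] dist 73.58610129618945 turn z rad -0.0008155358084408401 open 0.47878730906885947 F [ 0.0727 -0.4554 -2.6858] grasp 29.999828576110303 tiltz [ 0.0047 -0.003  -1.    ]
```

View pics/c6.png

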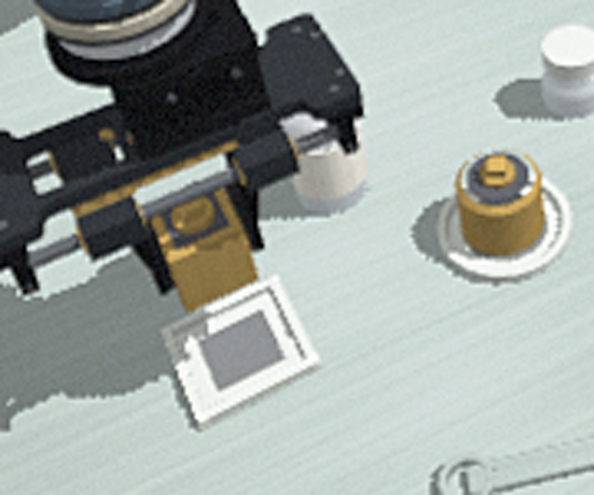

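The square chuck is held upright over its nest (crop (210,260)), aligned with the rim, and bottle B is still standing behind. Lowering it.

>>> drive_tool:
  motion:
    - [[-1, -0.5, 35], [0, 0, 0]]
    - [[0, 0, 25], [0, 0, 0]]
    - [[0, 0, 7], [0, 0, 0]]
    - [[0, 0, 3.5], [0, 0, 0]]
    - [[0, 0, 0], [0, 0, 0]]

```text
time_s: 19.25
position: [0.6326, -0.2766, 0.0187]
tcp_rot: [[0.999, 0.054, 0.003], [0.054, -0.999, -0.002], [0.003, 0.002, -1.0]]
force: [1.0, -0.8, -3.2]
opening: 0.478
grasp_force: 30.0
```

>>> drive_tool:
  motion:
    - [[0, 0, 0], [0, 0, 0]]
    - [[0, 0, 0], [0, 0, 0]]
    - [[0, 0, 0], [0, 0, 0]]

```text
time_s: 19.55
position: [0.632, -0.2762, 0.0181]
tcp_rot: [[0.999, 0.054, 0.001], [0.054, -0.999, -0.001], [0.001, 0.001, -1.0]]
force: [0.1, -0.6, -3.0]
opening: 0.482
grasp_force: 30.0
```

>>> drive_tool:
  motion:
    - [[0, 0, 0], [0, 0, 0]]
    - [[0, 0, 0], [0, 0, 0]]
    - [[0, 0, 0], [0, 0, 0]]
    - [[0, 0, 0], [0, 0, 0]]
    - [[0, 0, 0], [0, 0, 0]]
  gripper: 0.75

```text
time_s: 20.05
position: [0.6315, -0.2759, 0.0172]
tcp_rot: [[0.999, 0.054, 0.0], [0.054, -0.999, -0.0], [0.0, 0.0, -1.0]]
force: [0.3, -0.5, -0.0]
opening: 0.739
grasp_force: 0.0
```

>>> drive_tool:
  motion:
    - [[0, 0, -20], [0, 0, 0]]
    - [[0, 0, -40], [0, 0, 0]]
    - [[0, 0, -45], [0, 0, 0]]
    - [[0, 0, -45], [0, 0, 0]]
    - [[0, 0, -45], [0, 0, 0]]
  gripper: 1.0

```text
time_s: 20.55
position: [0.6311, -0.2757, 0.2137]
tcp_rot: [[0.999, 0.054, -0.0], [0.054, -0.999, 0.0], [-0.0, -0.0, -1.0]]
force: [1.0, -0.7, -0.8]
opening: 0.988
grasp_force: 0.0
```

```bash
python3 - <<'E'
from h import *
a=capture("scene")[:,:,::-1];cv2.imwrite("pics/s4.png",a)
go((.47,.272,.2))
o=np.hstack([cv2.resize(a[220:370,150:250],(390,585),interpolation=2),cv2.resize(a[160:240,345:405],(405,540),interpolation=2)[:585].copy() if 0 else cv2.copyMakeBorder(cv2.resize(a[165:235,345:415],(405,405),interpolation=2),0,180,0,0,0)])
cv2.imwrite("pics/c7.png",o)
E
```

```text
t 20.6 pos [ 0.6354 -0.2782  0.2234] yaw 3.1 -> tool mm [-135.6835 -558.4924   16.4189] dist 574.972436497629 turn z rad 0 open 0.9933896736138007 F [ 1.864  -0.7318  5.2328] grasp 0.0 tiltz [ 0.0134 -0.0086 -0.9999]
```

View pics/c7.png

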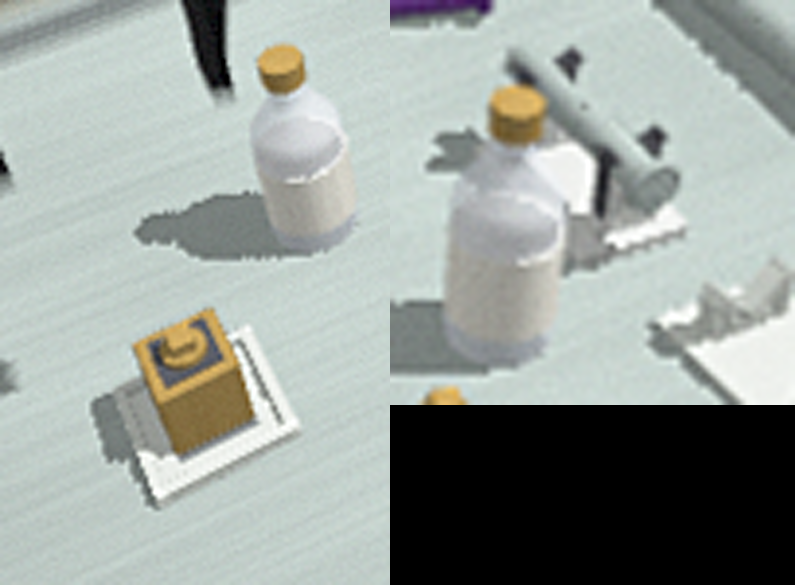

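The square chuck sits inside its rim with sides parallel (left crop (195,390)). On the right, bottle A stands by the rack and the nozzle runs from px (367,175.7) to (391.7,197). Measuring the nozzle ends in both views.

```bash
python3 - <<'E'
from h import *
def r(n,a,b):
    A=cast(n,a,.045);B=cast(n,b,.045);d=B-A;print(n,A[:2],B[:2],"mid",((A+B)/2)[:2],np.linalg.norm(d),np.degrees(np.arctan2(d[1],d[0])))
r("scene",(366.6,175.3),(391.3,196.6))
cr=lambda u,v:(u/2.75+200-.3,v/2.75+90-.3)
r("top",cr(91,309),cr(100,178))
im=cv2.imread("pics/top0.png");c=im[150:208,220:252].max(2).astype(int)
for i in range(0,58,3):print(150+i,c[i])
go((.465,.273,.2),-3)
E
```

```text
scene [0.4146 0.2761] [0.5303 0.2742] mid [0.4725 0.2751] 0.11570035751595864 -0.9299011306154457
top [0.4157 0.2756] [0.5313 0.2687] mid [0.4735 0.2721] 0.11572529259996833 -3.3778717855225535
150 [116 116 117 117 116 117 117 115 116 116 117 116 116 116 116 117 117 117
 116 116 116 116 117 117 117 117 118 118 117 117 117 116]
153 [117 117 118 117 118 119 119 118 118 119 118 113 113 118 119 118 114 111
 109 107 109 117 121 121 120 120 119 119 119 119 120 119]
156 [117 118 117 117 117 117 117 118 118 119 112  88  81 100 110 112 105  95
  88  76  67  67  98 120 120 120 119 118 118 119 119 119]
159 [120 120 120 120 120 120 120 122 122 122 116 108 109 115 122 121 113 104
  91  74  96 122 120 118 118 119 118 117 119 118 118 118]
162 [118 118 117 117 117 117 134 118  43  43  56  52  85 119 123 120 111 102
  81  58  57  52  69  98 106 105 108 108 106 107 106 109]
165 [119 119 121 120 120 117 134 148 136 106  55  47  87 120 123 118 107  98
  77  55  49  44  36  62  86  91  90  88  90  91  83  72]
168 [118 118 118 117 118 114 129 148 148 149 135 108 113 121 122 116 106  94
  79  71  79  86  7
[... 1329 characters left out ...]
7
  86  83  77  84  86  86  89  91  90  88  81  75  75  75]
201 [117 117 116 118 113 105 107 111 113 116 119 119 112 101  91  78  83  94
  90  90  90  89  90  90  91  91  91  85  74  75  74  74]
204 [116 116 115 116 116 116 117 117 115 105  96  96  94  95  95  98 107 115
 117 118 113  91  71  72  74  74  74  73  73  74  74  74]
207 [116 116 115 115 115 116 115 115 115 116 116 115 116 115 116 115 115 115
 115 115 117 118 100  71  74  75  75  75  74  74  75  73]
t 20.6 pos [ 0.6354 -0.2782  0.2234] yaw 3.1 -> tool mm [-140.6216 -559.7608   16.3432] dist 577.3851775916571 turn z rad 0.10648742065744721 open 0.9933896736138007 F [ 1.864  -0.7318  5.2328] grasp 0.0 tiltz [ 0.0134 -0.0086 -0.9999]
```

>>> drive_tool:
  motion:
    - [[-13.5, -47, 0], [0, 0, 0]]
    - [[-13.5, -47, 0], [0, 0, 0]]
    - [[-13.5, -47, 0], [0, 0, 0]]
    - [[-13.5, -47, 0], [0, 0, 0]]
    - [[-13.5, -47, 0], [0, 0, 0]]

```text
time_s: 21.1
position: [0.5504, -0.0432, 0.2121]
tcp_rot: [[0.999, 0.053, 0.0], [0.053, -0.999, 0.0], [0.0, -0.0, -1.0]]
force: [1.3, 0.3, 1.0]
opening: 0.995
grasp_force: 0.0
```

>>> drive_tool:
  motion:
    - [[-13.5, -47, 0], [0, 0, 0]]
    - [[-13.5, -47, 0], [0, 0, 0]]
    - [[-13.5, -47, 0], [0, 0, 0]]
    - [[-13.5, -47, 0], [0, 0, 0]]
    - [[-13.5, -47, 0], [0, 0, 0]]

```text
time_s: 21.6
position: [0.4705, 0.1879, 0.2122]
tcp_rot: [[0.999, 0.053, 0.001], [0.053, -0.999, 0.0], [0.001, -0.0, -1.0]]
force: [-0.2, -0.1, 0.2]
opening: 1.002
grasp_force: 0.0
```

>>> drive_tool:
  motion:
    - [[0, -43, 0], [0, 0, 0]]
    - [[0, -42, 0], [0, 0, 0.096]]
    - [[0, 0, 0], [0, 0, 0]]
    - [[0, 0, 35], [0, 0, 0]]
    - [[0, 0, 30], [0, 0, 0]]

```text
time_s: 22.1
position: [0.4672, 0.2712, 0.1469]
tcp_rot: [[0.999, -0.04, 0.002], [-0.04, -0.999, 0.0], [0.002, -0.0, -1.0]]
force: [-0.7, -0.0, -0.2]
opening: 1.001
grasp_force: 0.0
```

>>> drive_tool:
  motion:
    - [[0, 0, 0], [0, 0, 0]]
    - [[0, 0, 0], [0, 0, 0]]
    - [[0, 0, 0], [0, 0, 0]]

```text
time_s: 22.4
position: [0.468, 0.271, 0.1485]
tcp_rot: [[0.999, -0.043, 0.003], [-0.043, -0.999, 0.001], [0.003, -0.001, -1.0]]
force: [0.1, -0.2, 0.4]
opening: 0.999
grasp_force: 0.0
```

```bash
python3 - <<'E'
from h import *
a=capture("scene")[:,:,::-1]
go((.467,.2735,.027),-2.5)
cv2.imwrite("pics/c8.png",cv2.resize(a[90:250,290:460],None,fx=3.5,fy=3.5,interpolation=2))
E
```

```text
t 22.4 pos [0.4681 0.2711 0.1487] yaw -2.4 -> tool mm [ -1.6227  -2.2121 121.6531] dist 121.68403939427374 turn z rad 0.0009739095363311743 open 1.001396619135587 F [-0.5175 -0.2177 -0.9604] grasp 0.0 tiltz [ 0.0032  0.001  -1.    ]
```

View pics/c8.png

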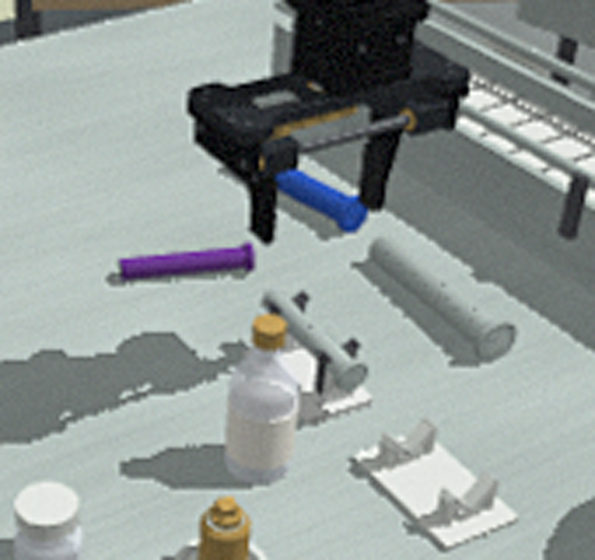

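The gripper is above the nozzle (crop (315,345)), with bottle A (265,400) in front of it and clear. Descending with the grip slightly toward −x, then closing.

>>> drive_tool:
  motion:
    - [[-1, -2, 35], [0, 0, 0]]
    - [[0, 0, 30], [0, 0, 0]]
    - [[0, 0, 25], [0, 0, 0]]
    - [[0, 0, 20], [0, 0, 0]]
    - [[0, 0, 11], [0, 0, 0]]

```text
time_s: 22.95
position: [0.4663, 0.2731, 0.0258]
tcp_rot: [[0.999, -0.042, 0.001], [-0.042, -0.999, 0.0], [0.001, -0.0, -1.0]]
force: [0.3, -0.4, 0.7]
opening: 1.001
grasp_force: 0.0
```

>>> drive_tool:
  motion:
    - [[0, 0, 0], [0, 0, 0]]
    - [[0, 0, 0], [0, 0, 0]]
    - [[0, 0, 0], [0, 0, 0]]
    - [[0, 0, 0], [0, 0, 0]]
    - [[0, 0, 0], [0, 0, 0]]
  gripper: 0.45

```text
time_s: 23.45
position: [0.4663, 0.2733, 0.0268]
tcp_rot: [[0.999, -0.042, 0.001], [-0.042, -0.999, 0.0], [0.001, -0.001, -1.0]]
force: [0.6, 0.5, -0.5]
opening: 0.633
grasp_force: 0.0
```

>>> drive_tool:
  motion:
    - [[0, 0, 0], [0, 0, 0]]
    - [[0, 0, 0], [0, 0, 0]]
    - [[0, 0, 0], [0, 0, 0]]
    - [[0, 0, 0], [0, 0, 0]]
    - [[0, 0, 0], [0, 0, 0]]
  gripper: 0.1

```text
time_s: 23.95
position: [0.4658, 0.2733, 0.026]
tcp_rot: [[0.999, -0.043, -0.0], [-0.043, -0.999, 0.0], [-0.0, -0.0, -1.0]]
force: [0.5, 1.2, 0.5]
opening: 0.22
grasp_force: 29.9
```

>>> drive_tool:
  motion:
    - [[0, 0, 0], [0, 0, 0]]
    - [[0, 0, 0], [0, 0, 0]]
    - [[0, 0, 0], [0, 0, 0]]
    - [[0, 0, 0], [0, 0, 0]]

```text
time_s: 24.35
position: [0.4658, 0.2733, 0.026]
tcp_rot: [[0.999, -0.042, 0.0], [-0.042, -0.999, 0.0], [0.0, -0.0, -1.0]]
force: [-0.7, 1.3, -0.7]
opening: 0.217
grasp_force: 29.9
```

>>> drive_tool:
  motion:
    - [[0, 0, -2], [0, 0, 0]]
    - [[0, 0, -2], [0, 0, 0]]
    - [[0, 0, -2], [0, 0, 0]]
    - [[0, 0, -2], [0, 0, 0]]
    - [[0, 0, -2], [0, 0, 0]]

```text
time_s: 24.85
position: [0.4652, 0.2729, 0.0362]
tcp_rot: [[0.999, -0.042, -0.001], [-0.042, -0.999, -0.0], [-0.001, 0.0, -1.0]]
force: [-1.3, 0.4, -2.9]
opening: 0.218
grasp_force: 29.9
```

>>> drive_tool:
  motion:
    - [[0, 0, -2], [0, 0, 0]]
    - [[0, 0, -3], [0, 0, 0]]
    - [[0, 0, -4], [0, 0, 0]]
    - [[0, 0, -6], [0, 0, 0]]
    - [[0, 0, -10], [0, 0, 0]]

```text
time_s: 25.35
position: [0.4657, 0.2729, 0.0616]
tcp_rot: [[0.999, -0.042, -0.0], [-0.042, -0.999, -0.0], [-0.0, 0.0, -1.0]]
force: [-0.5, -0.3, -1.0]
opening: 0.219
grasp_force: 29.9
```

>>> drive_tool:
  motion:
    - [[0, 0, -20], [0, 0, 0]]
    - [[0, 0, -30], [0, 0, 0]]
    - [[0, 0, -30], [0, 0, 0]]
    - [[0, 0, -30], [0, 0, 0]]
    - [[0, 0, -20], [0, 0, 0]]

```text
time_s: 25.85
position: [0.4665, 0.2733, 0.1941]
tcp_rot: [[0.999, -0.042, 0.004], [-0.042, -0.999, 0.001], [0.004, -0.001, -1.0]]
force: [0.7, 0.2, -1.4]
opening: 0.219
grasp_force: 29.9
```

>>> drive_tool:
  motion:
    - [[0, 0, 0], [0, 0, 0]]
    - [[0, 0, 0], [0, 0, 0]]

```text
time_s: 26.05
position: [0.4655, 0.273, 0.1914]
tcp_rot: [[0.999, -0.042, 0.001], [-0.042, -0.999, 0.0], [0.001, -0.0, -1.0]]
force: [-0.4, -0.3, -1.4]
opening: 0.222
grasp_force: 29.9
```

```bash
python3 - <<'E'
from h import *
a=capture("scene")[:,:,::-1];cv2.imwrite("pics/s5.png",a)
go((.616,.274,.2),-1.6)
cv2.imwrite("pics/c9.png",cv2.resize(a[60:250,290:460],None,fx=3,fy=3,interpolation=2))
E
```

```text
t 26.1 pos [0.4649 0.2727 0.1904] yaw -2.4 -> tool mm [150.8944  -7.6199  -9.7962] dist 151.40393292271511 turn z rad -0.01427300932125721 open 0.22047164644788816 F [-0.2441 -0.2098 -2.2231] grasp 29.917036928236485 tiltz [-0.0016 -0.0006 -1.    ]
```

View pics/c9.png

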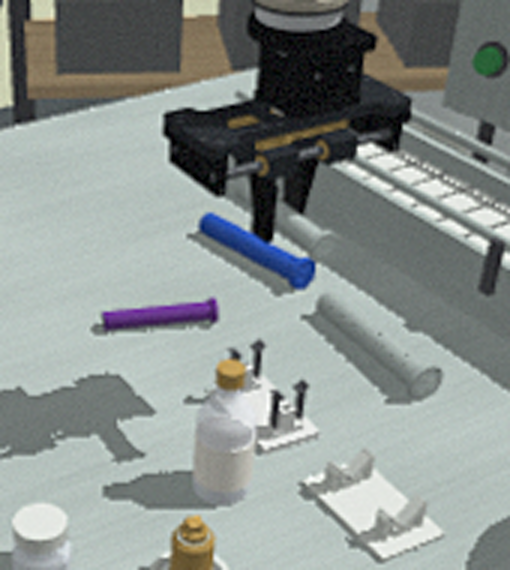

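The nozzle has come out of its clips and is held at crop (300,225), with the rack empty and the bottle still standing. Checking that it is level.

```bash
python3 - <<'E'
from h import *
for x,y in [(.533,.2703),(.413,.2753)]:
    for z in (.200,.2104,.220): print(x,z,proj("scene",(x,y,z)))
a=cv2.imread("pics/s5.png")
o=cv2.resize(a[110:160,360:430],None,fx=8,fy=8,interpolation=2)
t=cv2.imread("pics/s4.png")
r=cv2.resize(t[160:210,355:405],None,fx=4,fy=4,interpolation=2)
cv2.imwrite("pics/c10.png",np.hstack([o,cv2.copyMakeBorder(r,0,200,0,0,0)]))
E
```

```text
0.533 0.2 [397.5788 146.4833]
0.533 0.2104 [398.0874 142.6731]
0.533 0.22 [398.5632 139.1084]
0.413 0.2 [369.9427 126.2184]
0.413 0.2104 [370.2309 122.6047]
0.413 0.22 [370.5001 119.2276]
```

View pics/c10.png

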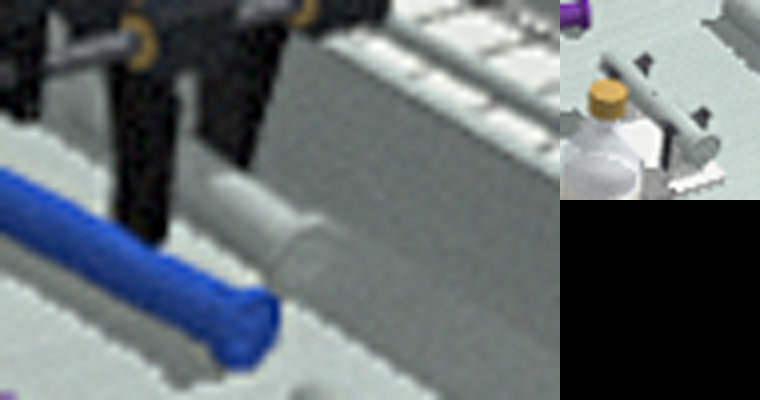

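The collar end is at about px (398.7,141), against (398,142.7) expected for a level tube, so it's held level. Its middle is about 7 mm ahead of the TCP. Moving to the cradle.

>>> drive_tool:
  motion:
    - [[37.2, -1.8, 0], [0, 0, -0.015]]
    - [[37.2, -1.8, 0], [0, 0, 0]]
    - [[37.2, -1.8, 0], [0, 0, 0]]
    - [[37.2, -1.8, 0], [0, 0, 0]]
    - [[0, 0, 0], [0, 0, 0]]

```text
time_s: 26.6
position: [0.6194, 0.2748, 0.1886]
tcp_rot: [[1.0, -0.029, 0.002], [-0.029, -1.0, -0.0], [0.002, 0.0, -1.0]]
force: [-1.3, -0.5, -0.4]
opening: 0.222
grasp_force: 29.9
```

>>> drive_tool:
  motion:
    - [[0, 0, 0], [0, 0, 0]]
    - [[0, 0, 40], [0, 0, 0]]
    - [[0, 0, 40], [0, 0, 0]]
    - [[0, 0, 20], [0, 0, 0]]
    - [[0, 0, 0], [0, 0, 0]]

```text
time_s: 27.1
position: [0.6092, 0.2748, 0.0862]
tcp_rot: [[1.0, -0.027, -0.012], [-0.027, -1.0, -0.003], [-0.012, 0.003, -1.0]]
force: [-0.5, -0.3, -1.1]
opening: 0.217
grasp_force: 29.9
```

>>> drive_tool:
  motion:
    - [[0, 0, 0], [0, 0, 0]]
    - [[0, 0, 0], [0, 0, 0]]
    - [[0, 0, 0], [0, 0, 0]]

```text
time_s: 27.4
position: [0.6158, 0.2762, 0.0931]
tcp_rot: [[1.0, -0.027, 0.003], [-0.027, -1.0, 0.001], [0.003, -0.001, -1.0]]
force: [-0.2, 0.8, -1.4]
opening: 0.216
grasp_force: 29.9
```

```bash
python3 - <<'E'
from h import *
a=capture("scene")[:,:,::-1];cv2.imwrite("pics/s6.png",a)
go((.6145,.274,.012),-1.6)
cv2.imwrite("pics/c11.png",cv2.resize(a[120:260,340:470],None,fx=4.2,fy=4.2,interpolation=2))
E
```

```text
t 27.4 pos [0.6157 0.2761 0.0929] yaw -1.6 -> tool mm [-1.375   2.1773 80.9123] dist 80.95325435014018 turn z rad 0.0008425285561783611 open 0.2242951657326617 F [-0.163   0.6067 -1.0625] grasp 29.91459189914167 tiltz [ 0.003   0.0008 -1.    ]
```

View pics/c11.png

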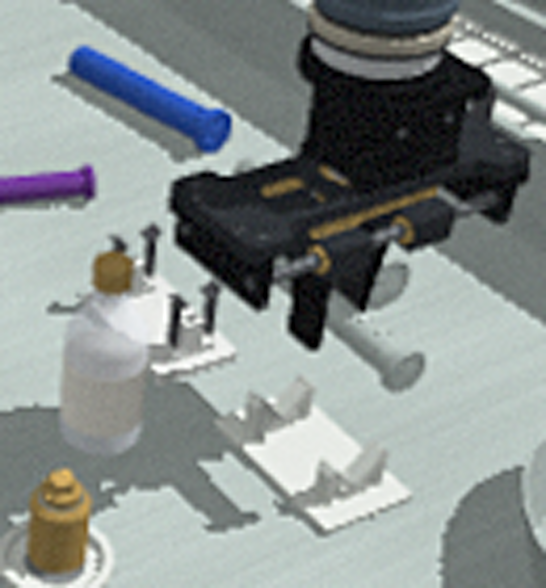

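The nozzle is over the cradle, collar face at crop (403,368), i.e. px (436,207.6). Quick check of its lengthwise position relative to the cradle.

```bash
python3 - <<'E'
from h import *
f=lambda u,v,z:cast("scene",(u/4.2+340-.4,v/4.2+120-.4),z)
print("collar face x expected .683:",f(403,369,.112))
print("base corners",[f(u,v,z)[:2] for u,v,z in [(411,494,.006),(297,520,.006),(222,424,.006)]])
E
```

```text
collar face x expected .683: [0.6794 0.2748 0.112 ]
base corners [array([0.6811, 0.3044]), array([0.6644, 0.2322]), array([0.5753, 0.2478])]
```

>>> drive_tool:
  motion:
    - [[2, 2, 30], [0, 0, 0]]
    - [[0, 0, 25], [0, 0, 0]]
    - [[0, 0, 13], [0, 0, 0]]
    - [[0, 0, 5], [0, 0, 0]]
    - [[0, 0, 3], [0, 0, 0]]

```text
time_s: 27.95
position: [0.6172, 0.2739, 0.0154]
tcp_rot: [[1.0, -0.027, 0.001], [-0.027, -1.0, 0.0], [0.001, -0.0, -1.0]]
force: [-0.6, -0.1, -1.3]
opening: 0.22
grasp_force: 29.9
```

>>> drive_tool:
  motion:
    - [[0, 0, 1.5], [0, 0, 0]]
    - [[0, 0, 0], [0, 0, 0]]
    - [[0, 0, 0], [0, 0, 0]]
    - [[0, 0, 0], [0, 0, 0]]
    - [[0, 0, 0], [0, 0, 0]]

```text
time_s: 28.45
position: [0.6169, 0.2737, 0.014]
tcp_rot: [[1.0, -0.027, 0.001], [-0.027, -1.0, 0.0], [0.001, -0.0, -1.0]]
force: [0.2, -0.1, -2.2]
opening: 0.218
grasp_force: 29.9
```

>>> drive_tool:
  motion:
    - [[0, 0, 1], [0, 0, 0]]
    - [[0, 0, 1], [0, 0, 0]]
    - [[0, 0, 0], [0, 0, 0]]
    - [[0, 0, 0], [0, 0, 0]]

```text
time_s: 28.85
position: [0.617, 0.2741, 0.0119]
tcp_rot: [[1.0, -0.027, 0.001], [-0.027, -1.0, 0.001], [0.001, -0.001, -1.0]]
force: [-0.9, 0.8, 1.4]
opening: 0.216
grasp_force: 29.9
```

>>> drive_tool:
  motion:
    - [[0, 0, 0], [0, 0, 0]]
    - [[0, 0, 0], [0, 0, 0]]
    - [[0, 0, 0], [0, 0, 0]]
    - [[0, 0, 0], [0, 0, 0]]
    - [[0, 0, 0], [0, 0, 0]]
  gripper: 0.6

```text
time_s: 29.35
position: [0.6167, 0.2735, 0.0115]
tcp_rot: [[1.0, -0.027, -0.0], [-0.027, -1.0, -0.0], [-0.0, 0.0, -1.0]]
force: [0.1, 0.3, -0.7]
opening: 0.563
grasp_force: 0.0
```

>>> drive_tool:
  motion:
    - [[0, 0, -20], [0, 0, 0]]
    - [[0, 0, -40], [0, 0, 0]]
    - [[0, 0, -45], [0, 0, 0]]
    - [[0, 0, -45], [0, 0, 0]]
    - [[0, 0, -45], [0, 0, 0]]

```text
time_s: 29.85
position: [0.6164, 0.2735, 0.2082]
tcp_rot: [[1.0, -0.027, -0.0], [-0.027, -1.0, -0.0], [-0.0, 0.0, -1.0]]
force: [1.5, 0.9, -0.5]
opening: 0.603
grasp_force: 0.0
```

>>> drive_tool:
  motion:
    - [[-45, 0, 0], [0, 0, 0]]
    - [[-45, 0, 0], [0, 0, 0]]
    - [[-45, 0, 0], [0, 0, 0]]
    - [[-20, 0, 0], [0, 0, 0]]
    - [[0, 0, 0], [0, 0, 0]]

```text
time_s: 30.35
position: [0.4578, 0.2777, 0.2067]
tcp_rot: [[1.0, -0.025, -0.003], [-0.025, -1.0, -0.001], [-0.003, 0.001, -1.0]]
force: [0.7, -0.6, -0.1]
opening: 0.603
grasp_force: 0.0
```

```bash
python3 - <<'E'
from h import *
a=capture("scene")[:,:,::-1];cv2.imwrite("pics/s7.png",a);b=capture("top")[:,:,::-1];cv2.imwrite("pics/t7.png",b)
A=cv2.resize(a[150:350,150:450],(795,530),interpolation=2)[:, :795];
cv2.imwrite("pics/c12.png",A)
E
```

```text
(no output)
```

View pics/c12.png

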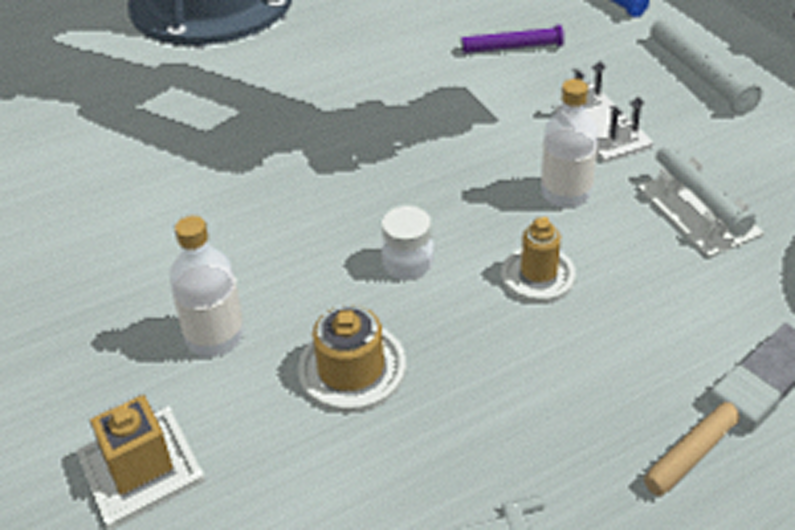

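All three chucks stand in their nests, the nozzle lies in both Vs (crop (660,155) to (742,215)), and both bottles are standing. One numeric check of the nozzle's centring.

```bash
python3 - <<'E'
from h import *
f=lambda u,v,z:cast("scene",(u/2.65+150-.4,v/2.65+150-.4),z)[:2]
a,b=f(664,157,.030),f(743,219,.030);print(a,b,(a+b)/2,np.linalg.norm(b-a))
print("base corners",f(763,231,.006),f(710,254,.006),f(637,187,.006))
t=cv2.imread("pics/t7.png").max(2).astype(int)
for u in (233,236,239): print(u,t[92:156,u])
s=read_state();print(s["opening"],s["grasp_force"],s["qvel"])
E
```

```text
[0.5691 0.2748] [0.6757 0.2796] [0.6224 0.2772] 0.10677259212876958
base corners [0.68   0.3057] [0.6786 0.2426] [0.5709 0.2432]
233 [128 127 127 125 130  97  99 112 117 129 124 118 120 122 123 125 125 125
 127 127 127 127 126 128 128 129 130 130 130 130 130 131 131 131 130 130
 130 130 130 129 127 127 128 131  95  49  40  40  41  42  36  27  31  61
  49  31  29  29  30  29  29  29  29  30]
236 [127 127 125 124 123  89 111 131 129 127 126 125 124 124 123 122 120 118
 120 118 115 116 116 115 114 114 113 113 111 111 110 108 108 107 106 104
 105 103 102 102 102  99 100 100  78  47  41  40  41  43  43  35  32  62
  50  31  30  31  31  31  30  30  31  30]
239 [127 127 129 117 100  83  75  83  88  84  84  81  80  81  81  80  79  79
  78  79  80  80  78  81  80  81  80  80  82  83  84  83  82  85  85  86
  85  84  83  74 100 113 116 100  68  45  42  40  42  42  43  36  32  61
  50  30  30  30  31  31  30  32  30  31]
0.5973826616773629 0.0 [-0.8266  1.0853 -2.2357 -0.0479 -0.1385  0.0906]
```

>>> drive_tool:
  motion:
    - [[0, 0, 0], [0, 0, 0]]
    - [[0, 0, 0], [0, 0, 0]]
    - [[0, 0, 0], [0, 0, 0]]

```text
time_s: 30.75
position: [0.4628, 0.2777, 0.2063]
tcp_rot: [[1.0, -0.028, 0.0], [-0.028, -1.0, 0.0], [0.0, -0.0, -1.0]]
force: [0.6, -0.2, -0.6]
opening: 0.598
grasp_force: 0.0
```

```bash
python3 -c "
from rig import *
print(hand_in())"
```

```text
the job is handed in; nothing more can be done
None
```

The job is handed in at about 31 s: all three chucks stand in their matching nests, the nozzle lies in the V cradle within about 3 mm of centre, both bottles are still standing, and the gripper has let go of everything.

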